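# Put the dried biscuit cutters away in reverse order

### The arm

A 6-joint arm with a two-finger parallel gripper is mounted at the origin on a cart in front of the work surface, level with it; the furniture and walls round the work are solid. World frame = base frame: x ahead of the robot, y to its left, z up, the work surface at z = 0. Lengths are in m, angles in rad, forces in N, time in s.
With the tool pointing down it reaches from about 0.275 to 0.775 m from the base axis. Payload 14.6 kg.
Tool frame: the origin (TCP) lies on the centre line of the jaws, within the pads' length; the fingertips stand 19 mm ahead of it and the grasp point (between the pads) is the TCP; z points along the fingers, y is the line along which they close (so a half turn about z gives the same grasp; the last joint's range is limited). The gripper opens to 85 mm and grips with 20 to 120 N. Pads are 22 mm wide; open, the fingers measure 114 mm over their backs; the gripper's body (76 mm by 85 mm) begins 54 mm behind the grasp point. The pads swing forward as they close: fully open they stand 13 mm farther back than shut.
Start: joints at [-1.495, 0.263, -0.048, 1.259, 0, 1.415], TCP at [0.12, -0.511, 0.25] pointing down, gripper open.
Joint ranges: [-2.65, 2.65], [-0.89, 1.7], [-1.18, 1.37], [-2.13, 2.11], [-1.35, 1.29], [-3.14, 3.14]. Speed limits (rad/s): [1.89, 1.89, 2.57, 2.79, 3.14, 3.14].

### API

Orientations are given as a unit quaternion [w, x, y, z].
In Python, from workcell import ctrl gives the robot as it stands.
- The arm moves only by the tool send_rows, never from a script. Its argument "commands" is a list of rows, each a list of 7 numbers: the closure, from 0 (fully open) to 1 (shut), then the shift along the tool's x, y, z in mm, then the turn, a rotation vector about the tool's x, y, z in rad. In form: [[gripper, x, y, z, wx, wy, wz], ...]. A call has 1 to 5 rows; each row is the pose to reach, as a shift and turn from the pose commanded when the call began, along the tool's axes at that moment; what a row does not reach only later rows make up. A row lasts 1/8 s, in which the tool goes at most 62.5 mm and 10.7 degrees, less where a joint would pass 70% of its speed; a pose out of reach is approached as far as the arm can. A call with a gripper value outside its range is refused whole. The fingers move at their own pace and stop on an object; "squeeze" is the grip in N (left out, the last holds). Time passes only in rows, so rows that repeat a pose let the fingers close. It gives the time, the measured TCP pose, the force, the opening and the grip force at its end, in the units of the state.
- ctrl.state(): the state, without advancing time (a new reading comes with each control period).
- ctrl.camera(name): name is "scene" or "top"; returns a dict with "pixels" (420x560x3 uint8, blue, green, red), "mtx" (3x3 intrinsics, pixels), "T" (4x4, takes a point from camera to world coordinates). Camera axes: x right, y up, looking along -z (the intrinsics and any distortion apply to the point x, -y, -z); pixel columns grow to the right and rows downward; lengths in m; the calibration is good to about 2 mm. A picture is of the moment at which its call begins. There is no depth.
- ctrl.sign_off(): hands the job in; it is judged then, once.
The state is a dict: "time": time; "q": joint angles; "joint_vel": joint speeds; "tau": joint torques, N m; "tcp_pos": TCP position; "eef_rot": TCP orientation; "force": force on the tool from outside, world axes, zero at the start; "torque": the same for the moment, N m; "finger_gap": opening from 0.0 (shut) to 1.0 (fully open); "grasp_force": force on a finger pad.
Only numpy, scipy, OpenCV 4.12 (cv2) and the standard library are available. Lean on these libraries where they do the work, as an engineer would, in place of code of your own. Each camera call takes 0.05 s, during which the arm holds its last target. There are 200 camera calls.

### The job

The four steel biscuit cutters have dried in a row on the aluminium rack with the cork mats; put them away on the empty wooden rack in the reverse order, so that the one now at the left end comes to stand in the right end bay, its neighbour in the next bay, and so on (left and right as seen from the robot). Stand each cutter flat on the wood in the middle of its own bay, the same way up as now, and let go of it.

Things in the scene. Friction and masses are not known exactly. Their poses are not given: they have to be found in the camera images.
- drying_rack: grey aluminium rack; the cutters start here, one to a bay, each on a round cork mat. Fixed, 96 (x) by 336 mm (y). Origin: centre of underside; x away from robot, y to its left, within 0.2 rad. Bay floor 12 mm up; bay centres at x=0, y=+120 (left), +40, -40, -120 mm. Ribs 4 thick, 5 high at y=+80, 0, -80; end cheeks 14 high at +-164; bays open front and back.
- storage_rack: brown wooden rack with four empty bays (no mats); the cutters go here. Fixed, 96 (x) by 336 mm (y). Origin: centre of underside; x away from robot, y to its left, within 0.2 rad. Bay floor 12 mm up; bay centres at x=0, y=+120 (left), +40, -40, -120 mm. Ribs 4 thick, 5 high at y=+80, 0, -80; end cheeks 14 high at +-164; bays open front and back.
- star_mid (a point): steel star-shaped biscuit cutter, five points, 57 x 55 mm, 22 mm high, about 30 g. Two opposite points lie at x = -28 and +28 mm, y = +9 mm; gripped there it is 57 mm wide. This point: its centre, half-way up (11 mm over its foot); z up, and at the start its x is within 0.3 rad of the drying rack's x. Its foot stands 15 mm above the rack underside.
- round_mid (a point): the larger plain round steel biscuit cutter, 52 mm diameter, 26 mm high, open top and bottom, about 30 g. This point: its centre, half-way up (13 mm over its foot); z up, and at the start its x is within 0.3 rad of the drying rack's x. Its foot stands 15 mm above the rack underside.
- small_mid (a point): the smallest cutter: plain round, steel, 36 mm diameter at the top rim and about 33 mm below it, 24 mm high, about 30 g. This point: its centre, half-way up (12 mm over its foot); z up, and at the start its x is within 0.3 rad of the drying rack's x. Its foot stands 15 mm above the rack underside.
- oblong_mid (a point): oblong steel biscuit cutter, an open frame of four 2 mm thick straight walls with rounded corners, 36 mm (its x) by 56 mm (its y), 24 mm high, about 20 g. This point: its centre, half-way up (12 mm over its foot); z up, and at the start its x is within 0.3 rad of the drying rack's x. Its foot stands 15 mm above the rack underside.
- mat_star: round cork mat, 66 mm diameter, 3 mm thick, fixed in the bay of the drying rack where the star cutter stands at the start (all four mats look alike); it marks that bay after the cutter has gone. Origin: centre of its underside, on the bay floor.
- mat_round: round cork mat, 66 mm diameter, 3 mm thick, fixed in the bay of the drying rack where the round cutter stands at the start (all four mats look alike); it marks that bay after the cutter has gone. Origin: centre of its underside, on the bay floor.
- mat_small: round cork mat, 66 mm diameter, 3 mm thick, fixed in the bay of the drying rack where the small cutter stands at the start (all four mats look alike); it marks that bay after the cutter has gone. Origin: centre of its underside, on the bay floor.
- mat_oblong: round cork mat, 66 mm diameter, 3 mm thick, fixed in the bay of the drying rack where the oblong cutter stands at the start (all four mats look alike); it marks that bay after the cutter has gone. Origin: centre of its underside, on the bay floor.
Not all that is in view belongs to the job. What is shaped like the part that bears small_mid but blue is not meant.

How it is judged:
At the end, for the whole second after the job is handed in: Each cutter stands at rest and let go in the bay of the wooden rack that mirrors its starting bay (first from left becomes first from right): centre within 15 mm of the bay's along and across, height within 4 mm of standing on the floor, level within 0.12 rad (((y of mat_star in the frame of drying_rack between 0.1 and 0.14 m and y of star_mid in the frame of storage_rack between -0.135 and -0.105 m) or (y of mat_star in the frame of drying_rack between 0.02 and 0.06 m and y of star_mid in the frame of storage_rack between -0.055 and -0.025 m) or (y of mat_star in the frame of drying_rack between -0.06 and -0.02 m and y of star_mid in the frame of storage_rack between 0.025 and 0.055 m) or (y of mat_star in the frame of drying_rack between -0.14 and -0.1 m and y of star_mid in the frame of storage_rack between 0.105 and 0.135 m)) and x of star_mid in the frame of storage_rack between -0.015 and 0.015 m and z of star_mid in the frame of storage_rack between 0.019 and 0.027 m and angle between each of star_mid, round_mid, small_mid, oblong_mid's own z axis and vertical below 0.12 rad and linear speed of each of cutter_star, cutter_round, cutter_small, cutter_oblong below 0.02 m/s and ((y of mat_round in the frame of drying_rack between 0.1 and 0.14 m and y of round_mid in the frame of storage_rack between -0.135 and -0.105 m) or (y of mat_round in the frame of drying_rack between 0.02 and 0.06 m and y of round_mid in the frame of storage_rack between -0.055 and -0.025 m) or (y of mat_round in the frame of drying_rack between -0.06 and -0.02 m and y of round_mid in the frame of storage_rack between 0.025 and 0.055 m) or (y of mat_round in the frame of drying_rack between -0.14 and -0.1 m and y of round_mid in the frame of storage_rack between 0.105 and 0.135 m)) and x of round_mid in the frame of storage_rack between -0.015 and 0.015 m and z of round_mid in the frame of storage_rack between 0.021 and 0.029 m and ((y of mat_small in the frame of drying_rack between 0.1 and 0.14 m and y of small_mid in the frame of storage_rack between -0.135 and -0.105 m) or (y of mat_small in the frame of drying_rack between 0.02 and 0.06 m and y of small_mid in the frame of storage_rack between -0.055 and -0.025 m) or (y of mat_small in the frame of drying_rack between -0.06 and -0.02 m and y of small_mid in the frame of storage_rack between 0.025 and 0.055 m) or (y of mat_small in the frame of drying_rack between -0.14 and -0.1 m and y of small_mid in the frame of storage_rack between 0.105 and 0.135 m)) and x of small_mid in the frame of storage_rack between -0.015 and 0.015 m and z of small_mid in the frame of storage_rack between 0.02 and 0.028 m and ((y of mat_oblong in the frame of drying_rack between 0.1 and 0.14 m and y of oblong_mid in the frame of storage_rack between -0.135 and -0.105 m) or (y of mat_oblong in the frame of drying_rack between 0.02 and 0.06 m and y of oblong_mid in the frame of storage_rack between -0.055 and -0.025 m) or (y of mat_oblong in the frame of drying_rack between -0.06 and -0.02 m and y of oblong_mid in the frame of storage_rack between 0.025 and 0.055 m) or (y of mat_oblong in the frame of drying_rack between -0.14 and -0.1 m and y of oblong_mid in the frame of storage_rack between 0.105 and 0.135 m)) and x of oblong_mid in the frame of storage_rack between -0.015 and 0.015 m and z of oblong_mid in the frame of storage_rack between 0.02 and 0.028 m); the robot touches nothing.
It also fails if it takes over 80 s, if anything falls off the work surface, if the arm or the gripper's body presses on something with over 40 N, if the wrist force passes 120 N, or if a joint passes its speed limit or range.

## Working session

There is one attempt and no reset: what is moved stays moved. The work goes in short steps, Python scripts to look and compute and a tool call to move; the robot and the scene stay as the last step left them, time stands still between calls to the robot, and variables do not carry over. Pictures are saved under pics/ and viewed, at most 14 in all, crops included, and the job is handed in when it is done.

Besides the shell and the picture viewer there is one more tool, called after ">>>" as name(argument=value, ...) on one line, values as JSON. send_rows: Moves the arm, as the interface text tells. Its arguments: {"type":"object","properties":{"commands":{"type":"array"},"squeeze":{"type":"number"}},"required":["commands"]}

```bash
mkdir -p pics
python3 - <<'E'
from workcell import ctrl
import cv2,numpy as np
np.set_printoptions(precision=4,suppress=True)
for n in("top","scene"):
    c=ctrl.camera(n); cv2.imwrite(f"pics/{n}0.png",c["pixels"]); print(n,np.array(c["mtx"]),np.array(c["T"]),[k for k in c])
print(ctrl.state())
E
```

```text
top [[509.2258   0.     280.7382]
 [  0.     509.2258 215.2899]
 [  0.       0.       1.    ]] [[ 0.0274  0.9981 -0.0543  0.4286]
 [-0.9996  0.027  -0.0076  0.0065]
 [-0.0061  0.0545  0.9985  1.1653]
 [ 0.      0.      0.      1.    ]] ['pixels', 'mtx', 'T']
scene [[452.5096   0.     279.9049]
 [  0.     452.5096 206.7364]
 [  0.       0.       1.    ]] [[ 0.4199  0.6174 -0.6652 -0.2159]
 [-0.9075  0.2758 -0.3168 -0.3346]
 [-0.0121  0.7367  0.6761  0.7707]
 [ 0.      0.      0.      1.    ]] ['pixels', 'mtx', 'T']
{'time': 0.1, 'q': array([-1.4953,  0.2635, -0.0488,  1.2594,  0.    ,  1.4155]), 'joint_vel': array([-0.0009,  0.0003,  0.0035, -0.0006, -0.0003,  0.0001]), 'tau': array([  0.0044, -63.858 ,  38.5064,   0.0099,  -0.0001,  -0.    ]), 'tcp_pos': array([ 0.1201, -0.5109,  0.2499]), 'eef_rot': array([-0.0005,  0.9934,  0.1151,  0.    ]), 'force': array([0.7414, 0.5569, 0.6292]), 'torque': array([-0.0083, -0.0097,  0.0129]), 'grasp_force': 0.0, 'finger_gap': 0.9995269926798361}
```

View pics/top0.png

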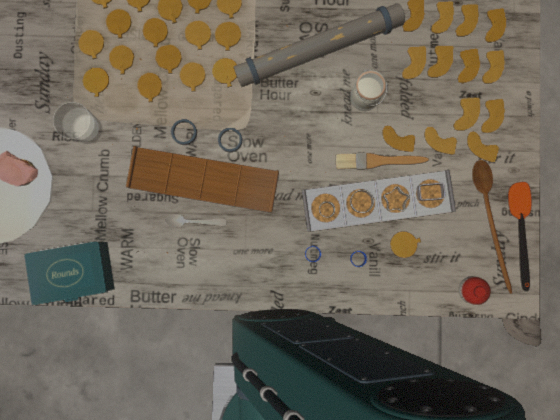

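View pics/scene0.png

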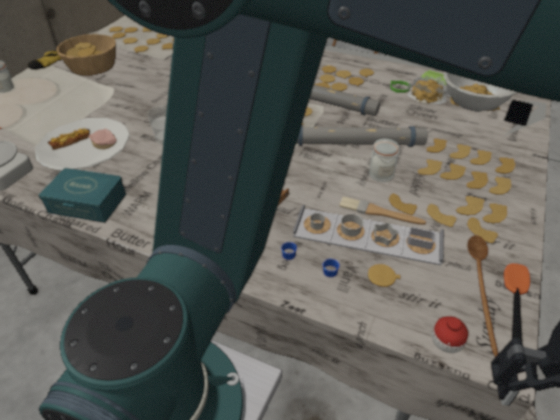

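The top view shows the wooden rack at about (203,180) and the drying rack at about (380,201). From the left, the drying rack seems to hold small or round, round, star and oblong. I'll enlarge both racks and fit their outlines.

```bash
cat > h.py <<'E'
import cv2,numpy as np
from workcell import ctrl
np.set_printoptions(precision=4,suppress=True)
def ray(c,uv,z):
    "pixel(s) -> world points on plane z"
    K,T=np.array(c["mtx"]),np.array(c["T"]); uv=np.atleast_2d(uv).astype(float)
    d=np.c_[(uv-K[:2,2])/K[0,0],np.ones(len(uv))]*[1,-1,-1]@T[:3,:3].T
    return T[:3,3]+d*((z-T[2,3])/d[:,2])[:,None]
def proj(c,P):
    K,T=np.array(c["mtx"]),np.array(c["T"]); p=(np.atleast_2d(P)-T[:3,3])@T[:3,:3]
    return np.c_[p[:,0]/-p[:,2],-p[:,1]/-p[:,2]]*K[0,0]+K[:2,2]
E
python3 - <<'E'
from h import *
c=ctrl.camera("top"); im=c["pixels"]; hsv=cv2.cvtColor(im,cv2.COLOR_BGR2HSV)
a=cv2.resize(im[155:245,295:465],None,fx=4.6,fy=4.6,interpolation=cv2.INTER_CUBIC)
b=cv2.resize(im[135:220,115:290],None,fx=4.4,fy=4.4,interpolation=cv2.INTER_CUBIC)
cv2.imwrite("pics/a.png",a);cv2.imwrite("pics/b.png",b)
print(hsv[200,344],hsv[185,366],hsv[210,362],hsv[170,160],hsv[190,230],hsv[215,200],hsv[150,300])
E
```

```text
[  0   2 148] [  0   3 154] [ 17 131 132] [ 14 173 118] [ 14 154 116] [ 18  34 129] [ 17  38 136]
```

View pics/a.png

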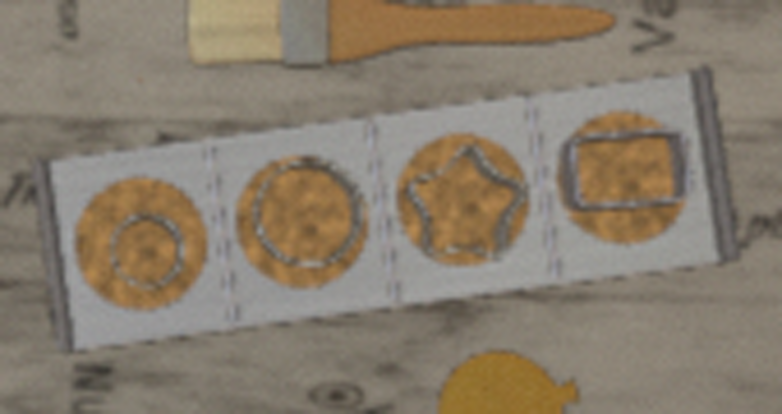

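View pics/b.png

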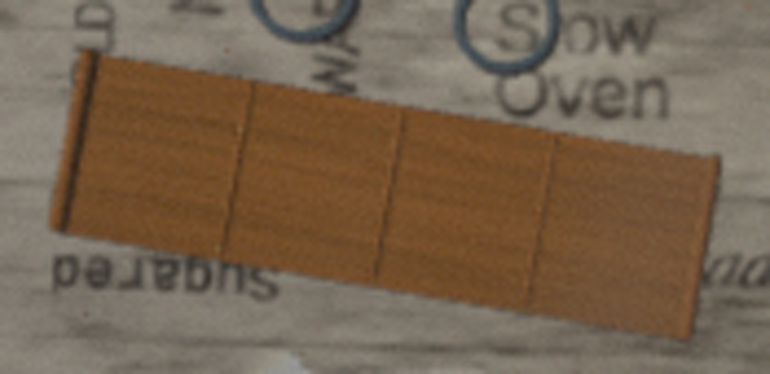

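Left to right on the drying rack: small, round, star, oblong. They go to storage y = -120, -40, +40, +120 in that order. Next I measure the racks, mats and cutters.

```bash
cat > m.py <<'E'
from h import *
from scipy.optimize import minimize_scalar
c=ctrl.camera("top"); im=c["pixels"]; S=6
def up(x0,y0,x1,y1):
    return cv2.cvtColor(cv2.GaussianBlur(cv2.resize(im[y0:y1,x0:x1],None,fx=S,fy=S,interpolation=cv2.INTER_CUBIC),(3,3),0),cv2.COLOR_BGR2HSV)
def full(p,x0,y0): return (np.asarray(p,float).reshape(-1,2)+.5)/S-.5+[x0,y0]
def big(m,n):
    cs=cv2.findContours(m,cv2.RETR_EXTERNAL,cv2.CHAIN_APPROX_NONE)[0]
    return sorted(cs,key=cv2.contourArea)[-n:]
# wood
h=up(115,135,290,220); m=((h[...,1]>100)&(h[...,0]<25)).astype(np.uint8)
m=cv2.morphologyEx(m,cv2.MORPH_OPEN,np.ones((15,15)))
w=ray(c,full(big(m,1)[0],115,135),.013)[:,:2]
(ct,sz,an)=cv2.minAreaRect(w.astype(np.float32)); print("wood",np.array(ct),sz,an)
# mats
x0,y0=295,155; h=up(295,155,465,245); s=(h[...,1]>75).astype(np.uint8); s[:22*S//4-0]=s[:22*S//4]
s[:int(12*S)]=0 if False else s[:int(12*S)]
cl=cv2.morphologyEx(s,cv2.MORPH_CLOSE,cv2.getStructuringElement(2,(25,25)))
C=[k for k in big(cl,8)]
res=[]
for k in C:
    p=ray(c,full(k,x0,y0),.015)[:,:2]; (q,r)=cv2.minEnclosingCircle(p.astype(np.float32)); a=cv2.contourArea((p*1e4).astype(np.int32))/1e8
    if .024<r<.045 and a>.6*np.pi*r*r: res.append((q[1],q,r,k))
res.sort(key=lambda t:-t[0])
P=np.array([r[1] for r in res]); print("mats",P,[round(r[2],4) for r in res])
if len(P)==4:
    ctr=P.mean(0); d=(P-ctr).T@np.array([120,40,-40,-120])/ (2*(120**2+40**2)); yaw=np.arctan2(-d[0],d[1]); print("rack",ctr,"pitch scale",np.linalg.norm(d)*1000,"yaw",yaw)
    for nm,r,z in zip(["small","round","star","oblong"],res,[.027,.028,.026,.027]):
        u=(cv2.moments(r[3])); pc=(int(u["m10"]/u["m00"]),int(u["m01"]/u["m00"]))
        n,L=cv2.connectedComponents((h[...,1]>85).astype(np.uint8),connectivity=4)
        l=L[pc[1],pc[0]]; mm=(L==l).astype(np.uint8); k=big(mm,1)[0]
        p=ray(c,full(k,x0,y0),z)[:,:2]; M=cv2.moments((p*1e5).astype(np.int32)); g=np.array([M["m10"],M["m01"]])/M["m00"]/1e5
        (q,sz,an)=cv2.minAreaRect(p.astype(np.float32)); e=p-g; rr=np.hypot(*e.T); th=np.arctan2(e[:,1],e[:,0])
        o=np.argsort(th); t=np.linspace(-np.pi,np.pi,720,endpoint=False); ri=np.interp(t,th[o],rr[o],period=2*np.pi)
        f5=np.angle((ri*np.exp(5j*t)).sum())/5
        print(nm,g,"rect",sz,an,"off mat",(g-r[1])*1e3,"5fold",f5*57.3, "amp5",abs((ri*np.exp(5j*t)).sum())/360*1e3)
E
python3 m.py
```

```text
wood [0.5692 0.1972] (0.33857640624046326, 0.09692869335412979) 81.67092895507812
mats [[ 0.5115 -0.0849]
 [ 0.5245 -0.1636]
 [ 0.5376 -0.2424]
 [ 0.5505 -0.3213]] [0.0325, 0.0325, 0.0326, 0.0327]
rack [ 0.531 -0.203] pitch scale 0.9983157718900313 yaw 0.16349203923456238
small [ 0.5108 -0.0841] rect (0.06285806000232697, 0.06230493634939194) 1.3797602653503418 off mat [-0.6826  0.7696] 5fold -12.914472055920788 amp5 0.11692149370481358
round [ 0.5223 -0.1604] rect (0.06257596611976624, 0.05751249939203262) 46.365020751953125 off mat [-2.1538  3.243 ] 5fold 32.72125872731678 amp5 0.4598484102409097
star [ 0.5371 -0.2377] rect (0.05527331680059433, 0.06364333629608154) 69.95103454589844 off mat [-0.5049  4.7264] 5fold 35.28733468880404 amp5 0.21700797184685824
oblong [ 0.5534 -0.319 ] rect (0.030843157321214676, 0.045600272715091705) 5.464304447174072 off mat [2.9202 2.2796] 5fold 35.531625708575355 amp5 0.17679267312847266
```

Mats and racks agree with their given sizes. The cutter interiors leak at this threshold, so I raise it for each cutter until the component is enclosed.

```bash
cat >> m.py <<'E'
print("----")
for nm,r,z,A in zip(["small","round","star","oblong"],res,[.027,.028,.026,.027],[.0009,.0022,.0016,.0020]):
    pc=np.array([cv2.moments(r[3])[k] for k in("m10","m01")])/cv2.moments(r[3])["m00"]; pc=pc.astype(int)
    for th0 in range(85,170,3):
        mm=((h[...,1]>th0)).astype(np.uint8); mm=cv2.morphologyEx(mm,cv2.MORPH_OPEN,np.ones((5,5)))
        n,L,st,_=cv2.connectedComponentsWithStats(mm,connectivity=4)
        w=L[pc[1]-12:pc[1]+13,pc[0]-12:pc[0]+13]; w=w[w>0]
        if not len(w): break
        l=np.bincount(w).argmax(); k=big((L==l).astype(np.uint8),1)[0]
        p=ray(c,full(k,x0,y0),z)[:,:2]; M=cv2.moments((p*1e5).astype(np.int32)); a=M["m00"]/1e10
        if a<A: break
    g=np.array([M["m10"],M["m01"]])/M["m00"]/1e5
    (q,sz,an)=cv2.minAreaRect(p.astype(np.float32)); e=p-g; rr=np.hypot(*e.T); th=np.arctan2(e[:,1],e[:,0])
    o=np.argsort(th); t=np.linspace(-np.pi,np.pi,720,endpoint=False); ri=np.interp(t,th[o],rr[o],period=2*np.pi)
    F=(ri*np.exp(5j*t)).sum(); print(nm,th0,"area",a,g,"rect",q,sz,an,"offmat",(g-r[1])*1e3,"5f",np.angle(F)/5*57.3,abs(F)/360e-3)
    cv2.drawContours(h2:=globals().setdefault("H",cv2.cvtColor(h,cv2.COLOR_HSV2BGR)),[k],-1,(0,0,255),1)
cv2.imwrite("pics/seg.png",H[:,-800:][:, :] if H.shape[1]<=800 else cv2.resize(H,(800,int(800*H.shape[0]/H.shape[1]))))
E
python3 m.py | sed -n '/----/,$p'
```

```text
----
small 91 area 0.0007013379 [ 0.5069 -0.0864] rect (0.5069325566291809, -0.08620156347751617) (0.030245309695601463, 0.030012814328074455) 58.52019119262695 offmat [-4.8528 -1.5018] 5f -16.372495089855217 0.14948599453063177
round 103 area 0.00216090205 [ 0.5224 -0.1604] rect (0.5223219394683838, -0.15904994308948517) (0.06222653016448021, 0.05570122227072716) 23.54772186279297 offmat [-2.1194  3.2353] 5f 28.32825074370424 0.32823541250616334
star 88 area 0.00151605115 [ 0.5309 -0.2407] rect (0.5310567021369934, -0.24292798340320587) (0.04897989332675934, 0.04748251661658287) 31.48801040649414 offmat [-6.638   1.7135] 5f 0.33846047336971047 2.1006649654086247
oblong 85 area 0.00130118825 [ 0.5534 -0.319 ] rect (0.553277313709259, -0.3187977969646454) (0.030583366751670837, 0.04565313830971718) 6.007227420806885 offmat [2.8329 2.2111] 5f -33.74003238005892 0.1629124640973648
```

View pics/seg.png

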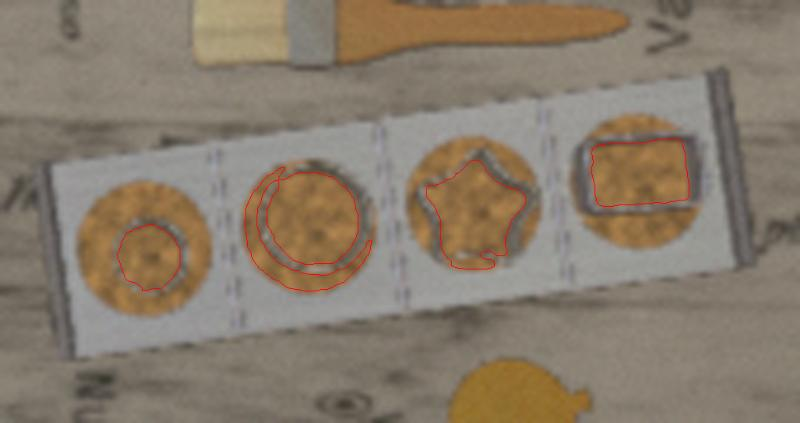

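```bash
sed -i 's/\[.0009,.0022,.0016,.0020\]/[.0009,.0018,.00137,.0020]/; s/np.ones((5,5))/np.ones((7,7))/' m.py; python3 m.py | sed -n '/----/,$p'
python3 - <<'E'
import cv2
im=cv2.imread("pics/seg.png")[130:290,230:560]; cv2.imwrite("pics/seg2.png",cv2.resize(im,None,fx=2.4,fy=2.4))
E
```

```text
----
small 88 area 0.000706529 [ 0.5069 -0.0863] rect (0.5066357254981995, -0.08624254912137985) (0.030847247689962387, 0.029880719259381294) 32.215328216552734 offmat [-4.7693 -1.3972] 5f -15.519086688262558 0.14707136401630688
round 100 area 0.0015187915 [ 0.5273 -0.1637] rect (0.5275366902351379, -0.16343505680561066) (0.044181451201438904, 0.043230582028627396) 1.1356581449508667 offmat [ 2.9166 -0.1726] 5f 17.712638910928426 0.17608665088431547
star 94 area 0.00133917745 [ 0.5331 -0.2408] rect (0.5338019728660583, -0.24309563636779785) (0.047530967742204666, 0.04499118775129318) 16.631567001342773 offmat [-4.4787  1.5942] 5f -1.198493703800782 3.1499163406167185
oblong 85 area 0.0012979271 [ 0.5534 -0.319 ] rect (0.5534477829933167, -0.31878891587257385) (0.0303861852735281, 0.04553651809692383) 5.950189590454102 offmat [2.8303 2.1994] 5f -33.85205329736073 0.16903916743241848
```

View pics/seg2.png

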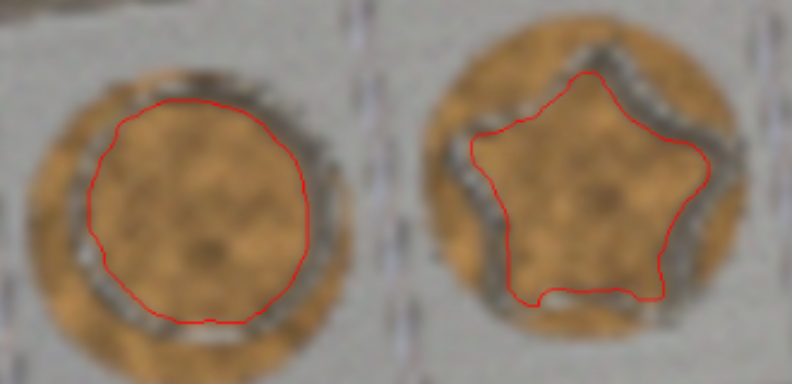

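Star and round are now cleanly enclosed. Star points lie at about -1° + 72k in azimuth, so the grip chord nearest the rack's x is at about 17°. All the centres are within 6 mm of their mats. I add a move helper and start on the oblong.

```bash
cat > go.py <<'E'
"python3 go.py x y z(mm) az(deg, of tool y): shift/turn in tool axes from the current pose"
import sys; from h import *; from scipy.spatial.transform import Rotation as R
s=ctrl.state(); x,y,z,a=map(float,sys.argv[1:5]); q=np.array(s["eef_rot"]); C=R.from_quat(q[[1,2,3,0]])
ca,sa=np.cos(np.radians(a)),np.sin(np.radians(a)); Y=[ca,sa,0];Z=[0,0,-1];X=np.cross(Y,Z)
D=R.from_matrix(np.c_[X,Y,Z])
print("t",s["time"],"pos",np.array(s["tcp_pos"])*1e3,"gap",s["finger_gap"],"grip",s["grasp_force"],"F",s["force"])
print("shift",C.inv().apply(np.array([x,y,z])-np.array(s["tcp_pos"])*1e3),"turn",(C.inv()*D).as_rotvec())
E
python3 go.py 553 -319 110 6
```

```text
t 0.3 pos [ 120.0822 -511.0089  250.1237] gap 1.0025586391341301 grip 0.0 F [-0.4352  0.7057  0.6876]
shift [465.3529 -87.8381 140.1823] turn [-0.0002 -0.0003 -1.4447]
```

>>> send_rows(commands=[[0,60,-10,10,0,0,-0.18],[0,118,-22,30,0,0,-0.36],[0,176,-33,50,0,0,-0.54],[0,234,-44,70,0,0,-0.72],[0,292,-55,90,0,0,-0.9]], squeeze=30)

```text
time: 0.92
tcp_pos: [0.3935, -0.3897, 0.1598]
eef_rot: [0.0, 0.843, 0.538, -0.0]
force: [-0.2, -1.3, -0.8]
finger_gap: 1.001
grasp_force: 0.0
```

```bash
python3 go.py 553 -319 80 6
```

```text
t 0.925 pos [ 393.4641 -389.7362  159.7568] gap 1.0010397472734187 grip 0.0 F [-0.1993 -1.2893 -0.7938]
shift [131.2944 114.9588  79.7665] turn [ 0.0003  0.0004 -0.5388]
```

>>> send_rows(commands=[[0,44,38,20,0,0,-0.18],[0,88,77,40,0,0,-0.36],[0,131,115,60,0,0,-0.539],[0,131,115,70,0,0,-0.539],[0,131,115,70,0,0,-0.539]])

```text
time: 1.55
tcp_pos: [0.551, -0.3208, 0.0895]
eef_rot: [-0.001, 0.671, 0.741, -0.0]
force: [0.2, 0.2, 0.1]
finger_gap: 1.002
grasp_force: 0.0
```

```bash
python3 go.py 553 -319 36 6
python3 - <<'E'
from h import *
c=ctrl.camera("scene"); im=c["pixels"]; u=proj(c,[.553,-.319,.04])[0].astype(int); print(u)
cv2.imwrite("pics/s1.png",cv2.resize(im[max(0,u[1]-80):u[1]+70,u[0]-110:u[0]+90],None,fx=3,fy=3,interpolation=2))
E
```

```text
t 1.55 pos [ 551.0275 -320.8395   89.4565] gap 1.001847701787803 grip 0.0 F [0.2478 0.2055 0.0727]
shift [ 1.5782  2.2228 53.455 ] turn [-0.0015 -0.0011 -0.0063]
[422 233]
```

View pics/s1.png

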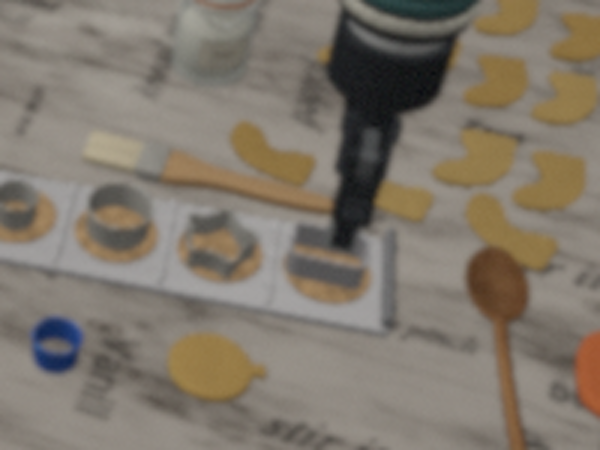

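The picture shows the open gripper above the oblong (340,240), with its fingers in line along rack x. I descend and grip.

>>> send_rows(commands=[[0,2,1,25,0,0,0],[0,2,1,45,0,0,0],[0,2,1,52,0,0,0],[1,2,1,52,0,0,0],[1,2,1,52,0,0,0]], squeeze=25)

```text
time: 2.22
tcp_pos: [0.5526, -0.3197, 0.0393]
eef_rot: [0.001, 0.671, 0.741, 0.0]
force: [-0.6, 0.4, -0.1]
finger_gap: 0.601
grasp_force: 0.0
```

>>> send_rows(commands=[[1,0,0,0,0,0,0],[1,0,0,0,0,0,0],[1,0,0,0,0,0,0],[1,0,0,0,0,0,0]])

```text
time: 2.72
tcp_pos: [0.5527, -0.3195, 0.0392]
eef_rot: [0.001, 0.671, 0.741, -0.0]
force: [-1.6, -0.2, 6.7]
finger_gap: 0.412
grasp_force: 25.1
```

Gripped at 35 mm, as expected. I lift and carry it over.

```bash
python3 go.py 586.6 315.9 110 -8
```

```text
t 2.725 pos [ 552.7281 -319.477    39.2431] gap 0.412310736520036 grip 25.098802149295807 F [-1.5808 -0.1594  6.655 ]
shift [628.8403  96.5215 -71.4235] turn [0.001  0.0011 0.2386]
```

>>> send_rows(commands=[[1,0,0,-30,0,0,0],[1,0,0,-70,0,0,0],[1,50,10,-71,0,0,0],[1,105,20,-71,0,0,0],[1,160,25,-71,0,0,0]])

```text
time: 3.35
tcp_pos: [0.5617, -0.156, 0.1098]
eef_rot: [0.0, 0.671, 0.741, 0.0]
force: [0.5, 0.4, -0.7]
finger_gap: 0.411
grasp_force: 25.4
```

```bash
python3 go.py 586.6 315.9 110 -8
```

```text
t 3.35 pos [ 561.6938 -155.9624  109.7676] gap 0.4113510043103822 grip 25.383633971214294 F [ 0.5431  0.43   -0.6595]
shift [467.1157  71.2546  -0.3586] turn [0.001  0.0003 0.2383]
```

>>> send_rows(commands=[[1,52,8,0,0,0,0.05],[1,105,16,0,0,0,0.1],[1,158,24,0,0,0,0.15],[1,211,32,0,0,0,0.2],[1,264,40,0,0,0,0.238]])

```text
time: 3.98
tcp_pos: [0.5753, 0.111, 0.1098]
eef_rot: [0.0, 0.755, 0.656, 0.0]
force: [-0.5, 0.0, -1.1]
finger_gap: 0.414
grasp_force: 25.4
```

```bash
python3 go.py 586.6 315.9 80 -8
```

```text
t 3.975 pos [575.2533 111.0231 109.8408] gap 0.41380565838331884 grip 25.424872934818268 F [-0.4944  0.0494 -1.0521]
shift [204.4437 -17.4712  29.8545] turn [ 0.0009 -0.0001 -0.0008]
```

>>> send_rows(commands=[[1,55,-5,0,0,0,0],[1,110,-9,0,0,0,0],[1,162,-13,10,0,0,0],[1,204,-17,30,0,0,0],[1,204,-17,30,0,0,0]])

```text
time: 4.6
tcp_pos: [0.5856, 0.3161, 0.0779]
eef_rot: [-0.0, 0.753, 0.657, -0.001]
force: [0.2, -0.4, -0.5]
finger_gap: 0.419
grasp_force: 25.4
```

```bash
python3 go.py 586.6 315.9 37 -8
```

```text
t 4.6 pos [585.6142 316.0516  77.8809] gap 0.4187113070951873 grip 25.38598895072937 F [ 0.1913 -0.3581 -0.4609]
shift [ 0.0064  1.0622 40.8793] turn [-0.0016  0.0006  0.0038]
```

>>> send_rows(commands=[[1,0,1,22,0,0,0],[1,0,1,37,0,0,0],[1,0,1,43,0,0,0],[1,0,1,43,0,0,0],[1,0,1,43,0,0,0]])

```text
time: 5.22
tcp_pos: [0.5879, 0.3133, 0.0368]
eef_rot: [0.0, 0.755, 0.656, 0.0]
force: [0.4, -0.0, -0.0]
finger_gap: 0.412
grasp_force: 25.7
```

>>> send_rows(commands=[[1,0,0,0.5,0,0,0],[0,0,0,0.5,0,0,0],[0,0,0,0,0,0,0],[0,0,0,0,0,0,0],[0,0,0,-1,0,0,0]])

```text
time: 5.85
tcp_pos: [0.5876, 0.3135, 0.0373]
eef_rot: [-0.0, 0.754, 0.656, -0.0]
force: [-0.4, 0.1, 0.1]
finger_gap: 0.999
grasp_force: 0.0
```

>>> send_rows(commands=[[0,0,0,-5,0,0,0],[0,0,0,-25,0,0,0],[0,-40,0,-65,0,0,0],[0,-98,5,-75,0,0,0],[0,-155,10,-75,0,0,0]])

```text
time: 6.48
tcp_pos: [0.5764, 0.1573, 0.1138]
eef_rot: [0.001, 0.754, 0.657, 0.001]
force: [0.8, -0.4, 0.3]
finger_gap: 1.001
grasp_force: 0.0
```

```bash
python3 go.py 536 -249 90 17
```

```text
t 6.475 pos [576.3737 157.2798 113.7823] gap 1.0007514267560327 grip 0.0 F [ 0.831  -0.3869  0.3053]
shift [-407.981    15.9337   23.5903] turn [ 0.0025 -0.     -0.4349]
```

Oblong is placed. Next the star: the grip midpoint is 9 mm off its centre, at (536,-249).

>>> send_rows(commands=[[0,-55,2,0,0,0,-0.09],[0,-110,4,0,0,0,-0.18],[0,-165,6,0,0,0,-0.27],[0,-220,9,0,0,0,-0.36],[0,-275,11,0,0,0,-0.435]])

```text
time: 7.1
tcp_pos: [0.5486, -0.1171, 0.1128]
eef_rot: [0.0, 0.594, 0.804, 0.0]
force: [0.7, -0.8, 1.1]
finger_gap: 0.997
grasp_force: 0.0
```

```bash
python3 go.py 536 -249 80 17
```

```text
t 7.1 pos [ 548.6203 -117.08    112.8396] gap 0.9972251065548613 grip 0.0 F [ 0.7258 -0.8014  1.0957]
shift [-122.3478  -50.9091   32.8616] turn [0.0007 0.0005 0.002 ]
```

>>> send_rows(commands=[[0,-50,-21,5,0,0,0],[0,-100,-42,15,0,0,0],[0,-122,-51,30,0,0,0],[0,-122,-51,33,0,0,0],[0,-122,-51,33,0,0,0]])

```text
time: 7.72
tcp_pos: [0.5356, -0.2457, 0.0792]
eef_rot: [-0.0, 0.595, 0.804, 0.0]
force: [-0.4, -0.1, 0.1]
finger_gap: 1.001
grasp_force: 0.0
```

```bash
python3 go.py 536 -249 37 17
```

```text
t 7.725 pos [ 535.6066 -245.6893   79.2043] gap 1.0006467261220982 grip 0.0 F [-0.3976 -0.1402  0.0688]
shift [-3.3136 -0.5783 42.2019] turn [-0.0003 -0.0008  0.    ]
```

>>> send_rows(commands=[[0,-3,-0.5,25,0,0,0],[0,-3,-0.5,40,0,0,0],[0,-3,-0.5,44,0,0,0],[0,-3,-0.5,44,0,0,0],[1,-3,-0.5,44,0,0,0]])

```text
time: 8.35
tcp_pos: [0.5364, -0.2499, 0.0359]
eef_rot: [0.0, 0.595, 0.804, 0.0]
force: [0.3, 0.1, 0.1]
finger_gap: 0.819
grasp_force: 0.0
```

>>> send_rows(commands=[[1,0,0,0,0,0,0],[1,0,0,0,0,0,0],[1,0,0,0,0,0,0],[1,0,0,0,0,0,0]])

```text
time: 8.85
tcp_pos: [0.5363, -0.25, 0.0362]
eef_rot: [0.001, 0.595, 0.804, 0.0]
force: [-1.7, 1.4, 8.1]
finger_gap: 0.641
grasp_force: 24.7
```

```bash
python3 go.py 575 236.8 110 0
python3 - <<'E'
from h import *
c=ctrl.camera("scene"); im=c["pixels"]; u=proj(c,[.536,-.249,.04])[0].astype(int)
cv2.imwrite("pics/s2.png",cv2.resize(im[max(0,u[1]-60):u[1]+60,u[0]-80:u[0]+80],None,fx=4,fy=4,interpolation=2))
E
```

```text
t 8.85 pos [ 536.2855 -250.0299   36.1618] gap 0.640728944341127 grip 24.735948185625602 F [-1.6683  1.4447  8.0749]
shift [454.3099 179.0837 -74.0658] turn [0.0009 0.0007 0.296 ]
```

View pics/s2.png

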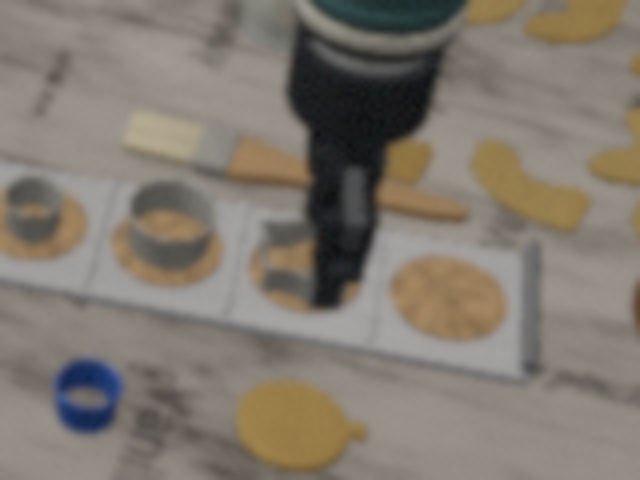

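The star is held at 54.5 mm, close to the expected 57. I lift and carry it, with the TCP target at (575,227) because the centre lies 9.7 mm along tool x.

>>> send_rows(commands=[[1,0,0,-20,0,0,0],[1,0,0,-55,0,0,0],[1,30,10,-76,0,0,0.05],[1,82,32,-76,0,0,0.1],[1,134,54,-76,0,0,0.15]])

```text
time: 9.52
tcp_pos: [0.5488, -0.1048, 0.1119]
eef_rot: [0.001, 0.655, 0.756, 0.0]
force: [-0.5, 0.4, -0.8]
finger_gap: 0.638
grasp_force: 26.6
```

```bash
python3 go.py 575 227 110 0
```

```text
t 9.525 pos [ 548.7864 -104.7885  111.9117] gap 0.6384582734457424 grip 26.552435715857428 F [-0.5158  0.406  -0.7892]
shift [324.6485  73.3102   1.8319] turn [0.0012 0.0004 0.1433]
```

>>> send_rows(commands=[[1,53,12,0,0,0,0.05],[1,107,24,0,0,0,0.1],[1,161,36,0,0,0,0.143],[1,215,48,0,0,0,0.143],[1,269,60,0,0,0,0.143]])

```text
time: 10.15
tcp_pos: [0.5689, 0.1707, 0.1117]
eef_rot: [0.0, 0.706, 0.708, 0.0]
force: [-0.3, -0.2, -1.1]
finger_gap: 0.638
grasp_force: 26.6
```

```bash
python3 go.py 575 227 75 0
```

```text
t 10.15 pos [568.8656 170.7485 111.7094] gap 0.6377548515844 grip 26.552504391147522 F [-0.346  -0.1638 -1.0762]
shift [56.2319  6.2686 36.7168] turn [ 0.0007 -0.0001  0.0029]
```

>>> send_rows(commands=[[1,40,4,5,0,0,0],[1,56,6,20,0,0,0],[1,56,6,37,0,0,0],[1,56,6,37,0,0,0],[1,56,6,37,0,0,0]])

```text
time: 10.78
tcp_pos: [0.5749, 0.2243, 0.0747]
eef_rot: [0.0, 0.706, 0.708, 0.0]
force: [-0.0, -0.2, -0.4]
finger_gap: 0.64
grasp_force: 26.6
```

```bash
python3 go.py 575 227 34 0
```

```text
t 10.775 pos [574.8846 224.3029  74.6761] gap 0.6404855278527661 grip 26.585333656839794 F [-0.0135 -0.2064 -0.3759]
shift [ 2.6971  0.1122 40.6761] turn [0.0002 0.     0.0022]
```

>>> send_rows(commands=[[1,2.5,0,22,0,0,0],[1,2.5,0,36,0,0,0],[1,2.5,0,41,0,0,0],[1,2.5,0,41.5,0,0,0],[1,2.5,0,41.5,0,0,0]])

```text
time: 11.4
tcp_pos: [0.5749, 0.2273, 0.0333]
eef_rot: [0.0, 0.706, 0.708, 0.0]
force: [-1.4, -1.4, 2.5]
finger_gap: 0.639
grasp_force: 26.8
```

>>> send_rows(commands=[[0,0,0,0,0,0,0],[0,0,0,0,0,0,0],[0,0,0,0,0,0,0],[0,0,0,-3,0,0,0],[0,0,0,-15,0,0,0]])

```text
time: 12.02
tcp_pos: [0.5743, 0.2273, 0.0479]
eef_rot: [-0.0, 0.706, 0.708, -0.0]
force: [-0.9, 0.4, 0.7]
finger_gap: 0.997
grasp_force: 0.0
```

>>> send_rows(commands=[[0,0,0,-25,0,0,0],[0,-40,-3,-60,0,0,0],[0,-98,-8,-60,0,0,0],[0,-156,-14,-60,0,0,0],[0,-214,-20,-60,0,0,0]])

```text
time: 12.65
tcp_pos: [0.5552, 0.0117, 0.1088]
eef_rot: [0.001, 0.706, 0.708, 0.0]
force: [1.0, -0.3, -0.4]
finger_gap: 0.999
grasp_force: 0.0
```

```bash
python3 go.py 527.3 -163.7 80 0
```

```text
t 12.65 pos [555.1693  11.6704 108.8427] gap 0.9986387913932326 grip 0.0 F [ 1.0251 -0.2848 -0.4165]
shift [-175.2718  -28.4886   28.8368] turn [0.0013 0.0002 0.0033]
```

>>> send_rows(commands=[[0,-56,-9,5,0,0,0],[0,-112,-18,10,0,0,0],[0,-165,-27,15,0,0,0],[0,-175,-28.5,29,0,0,0],[0,-175,-28.5,29,0,0,0]])

```text
time: 13.28
tcp_pos: [0.5268, -0.1617, 0.0784]
eef_rot: [-0.001, 0.706, 0.708, -0.0]
force: [-0.2, 0.1, -0.1]
finger_gap: 0.998
grasp_force: 0.0
```

```bash
python3 go.py 527.3 -163.7 38 0
```

```text
t 13.275 pos [ 526.8018 -161.6807   78.3904] gap 0.9981978922775183 grip 0.0 F [-0.177   0.0894 -0.1435]
shift [-2.0518  0.5382 40.3882] turn [-0.0011 -0.0008  0.0018]
```

>>> send_rows(commands=[[0,-2,0.5,25,0,0,0],[0,-2,0.5,37,0,0,0],[0,-2,0.5,41,0,0,0],[0,-2,0.5,41,0,0,0],[1,-2,0.5,41,0,0,0]])

```text
time: 13.9
tcp_pos: [0.5282, -0.1636, 0.0384]
eef_rot: [0.0, 0.706, 0.708, 0.0]
force: [-0.2, 0.4, 0.5]
finger_gap: 0.819
grasp_force: 0.0
```

>>> send_rows(commands=[[1,0,0,0,0,0,0],[1,0,0,0,0,0,0],[1,0,0,0,0,0,0],[1,0,0,0,0,0,0]])

```text
time: 14.4
tcp_pos: [0.5281, -0.1638, 0.0385]
eef_rot: [0.0, 0.706, 0.708, 0.0]
force: [-0.8, 2.0, 6.9]
finger_gap: 0.589
grasp_force: 24.8
```

```bash
python3 go.py 563.4 157.6 108 0
```

```text
t 14.4 pos [ 528.0957 -163.7831   38.4672] gap 0.5888370770658813 grip 24.772368458798155 F [-0.8066  1.9532  6.8889]
shift [321.2564  36.3307 -69.5895] turn [0.0009 0.0003 0.003 ]
```

>>> send_rows(commands=[[1,0,0,-20,0,0,0],[1,0,0,-55,0,0,0],[1,40,5,-72,0,0,0],[1,96,11,-72,0,0,0],[1,152,17,-72,0,0,0]])

```text
time: 15.02
tcp_pos: [0.5446, -0.0103, 0.1103]
eef_rot: [0.0, 0.706, 0.708, 0.0]
force: [-0.0, 0.1, -0.4]
finger_gap: 0.589
grasp_force: 26.2
```

>>> send_rows(commands=[[1,56,6,0,0,0,0],[1,112,13,0,0,0,0],[1,160,18.5,5,0,0,0],[1,169,19.5,25,0,0,0],[1,169,19.5,35,0,0,0]])

```text
time: 15.65
tcp_pos: [0.5629, 0.158, 0.074]
eef_rot: [-0.0, 0.706, 0.709, -0.0]
force: [-0.1, -0.2, -0.3]
finger_gap: 0.593
grasp_force: 26.2
```

```bash
python3 go.py 563.4 157.6 36 0
```

```text
t 15.65 pos [562.9092 158.0091  74.0092] gap 0.5927538361643029 grip 26.201473869150504 F [-0.1101 -0.1662 -0.3365]
shift [-0.4062  0.5226 38.0088] turn [-0.0009  0.0001  0.0043]
```

>>> send_rows(commands=[[1,0,0,22,0,0,0],[1,0,0,35,0,0,0],[1,0,0,38.5,0,0,0],[1,0,0,39,0,0,0],[1,0,0,39,0,0,0]])

```text
time: 16.27
tcp_pos: [0.5637, 0.1573, 0.0364]
eef_rot: [0.0, 0.706, 0.708, 0.0]
force: [0.4, -0.1, -1.1]
finger_gap: 0.59
grasp_force: 26.2
```

>>> send_rows(commands=[[0,0,0,0,0,0,0],[0,0,0,0,0,0,0],[0,0,0,0,0,0,0],[0,0,0,-3,0,0,0],[0,0,0,-18,0,0,0]])

```text
time: 16.9
tcp_pos: [0.5629, 0.1574, 0.0539]
eef_rot: [-0.0, 0.706, 0.708, -0.001]
force: [-1.0, -0.6, 1.3]
finger_gap: 0.999
grasp_force: 0.0
```

>>> send_rows(commands=[[0,0,0,-30,0,0,0],[0,-40,-8,-62,0,0,0],[0,-95,-20,-62,0,0,0],[0,-150,-32,-62,0,0,0],[0,-205,-45,-62,0,0,0]])

```text
time: 17.52
tcp_pos: [0.5187, -0.0494, 0.117]
eef_rot: [0.001, 0.706, 0.708, 0.0]
force: [0.8, 0.2, -0.6]
finger_gap: 0.998
grasp_force: 0.0
```

```bash
python3 go.py 506.9 -86.3 80 0
```

```text
t 17.525 pos [518.7013 -49.3615 117.012 ] gap 0.9981389468325217 grip 0.0 F [ 0.8475  0.2252 -0.6133]
shift [-36.8847 -11.978   37.009 ] turn [0.0014 0.0004 0.0033]
```

>>> send_rows(commands=[[0,-30,-10,10,0,0,0],[0,-37,-12,30,0,0,0],[0,-37,-12,37,0,0,0],[0,-37,-12,37,0,0,0],[0,-37,-12,37,0,0,0]])

```text
time: 18.15
tcp_pos: [0.5076, -0.0843, 0.0795]
eef_rot: [0.0, 0.706, 0.708, 0.0]
force: [-0.7, 0.2, 0.5]
finger_gap: 1.001
grasp_force: 0.0
```

```bash
python3 go.py 506.9 -86.3 37 0
```

```text
t 18.15 pos [507.5772 -84.3394  79.5239] gap 1.0014386762037804 grip 0.0 F [-0.6626  0.2034  0.5143]
shift [-1.9466 -0.7225 42.5238] turn [0.0009 0.0003 0.0039]
```

>>> send_rows(commands=[[0,-2,-0.5,25,0,0,0],[0,-2,-0.5,38,0,0,0],[0,-2,-0.5,42.5,0,0,0],[0,-2,-0.5,42.5,0,0,0],[1,-2,-0.5,42.5,0,0,0]])

```text
time: 18.77
tcp_pos: [0.5069, -0.0868, 0.0368]
eef_rot: [0.0, 0.706, 0.708, 0.0]
force: [0.4, -0.4, 0.3]
finger_gap: 0.82
grasp_force: 0.0
```

>>> send_rows(commands=[[1,0,0,0,0,0,0],[1,0,0,0,0,0,0],[1,0,0,0,0,0,0],[1,0,0,0,0,0,0],[1,0,0,0,0,0,0]])

```text
time: 19.4
tcp_pos: [0.5066, -0.0868, 0.0367]
eef_rot: [0.0, 0.706, 0.708, 0.0]
force: [-2.3, 1.0, 7.2]
finger_gap: 0.386
grasp_force: 24.1
```

```bash
python3 go.py 551.8 78.5 108 0
```

```text
t 19.4 pos [506.6297 -86.8233  36.7316] gap 0.3862190366111737 grip 24.0943924014573 F [-2.2945  1.015   7.2275]
shift [165.171   45.6891 -71.2908] turn [0.0004 0.0002 0.003 ]
```

>>> send_rows(commands=[[1,0,0,-20,0,0,0],[1,0,0,-55,0,0,0],[1,30,8,-72,0,0,0],[1,85,24,-72,0,0,0],[1,140,39,-72,0,0,0]])

```text
time: 20.02
tcp_pos: [0.5457, 0.0547, 0.1088]
eef_rot: [0.0, 0.706, 0.708, 0.0]
force: [1.4, 0.5, -0.1]
finger_gap: 0.387
grasp_force: 24.9
```

```bash
python3 go.py 551.8 78.5 70 0;  python3 - <<'E'
from h import *
for n in("scene","top"):
    c=ctrl.camera(n); cv2.imwrite(f"pics/{n}3.png",c["pixels"]); print(proj(c,[.546,.053,.1]))
a=cv2.imread("pics/scene3.png")[150:300,230:450]; cv2.imwrite("pics/s3.png",cv2.resize(a,None,fx=3.6,fy=3.6,interpolation=2))
E
```

```text
t 20.025 pos [545.6963  54.7142 108.7607] gap 0.38694250863114343 grip 24.924415536224842 F [ 1.3916  0.4513 -0.059 ]
shift [23.7753  6.1131 38.7657] turn [0.001  0.0001 0.0021]
[[269.9965 171.9451]]
[[263.2116 186.5679]]
```

View pics/scene3.png

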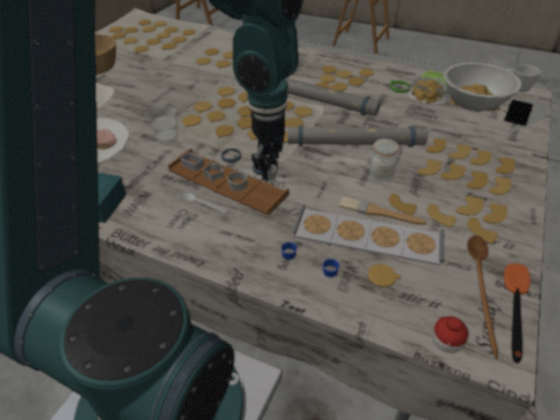

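Three cutters stand on the wooden rack at about (192,160), (213,170) and (237,180). All the mats are empty and the small cutter is in the gripper at (268,175). I place it.

>>> send_rows(commands=[[1,16,4,10,0,0,0],[1,23,6,30,0,0,0],[1,23,6,38,0,0,0],[1,23,6,38,0,0,0],[1,23,6,38,0,0,0]])

```text
time: 20.75
tcp_pos: [0.5513, 0.0759, 0.0708]
eef_rot: [0.0, 0.706, 0.708, 0.0]
force: [-0.4, -1.0, -0.6]
finger_gap: 0.391
grasp_force: 24.9
```

```bash
python3 go.py 551.8 78.5 34 0
python3 - <<'E'
from h import *
c=ctrl.camera("scene"); im=c["pixels"]; u=proj(c,[.552,.0785,.05])[0].astype(int);print(u)
cv2.imwrite("pics/s4.png",cv2.resize(im[u[1]-50:u[1]+40,u[0]-85:u[0]+35],None,fx=6,fy=6,interpolation=2))
E
```

```text
t 20.75 pos [551.3348  75.9269  70.7543] gap 0.3908985124072342 grip 24.943905400286894 F [-0.4253 -1.0477 -0.5995]
shift [ 2.574   0.4498 36.7544] turn [0.0006 0.0001 0.0023]
[262 183]
```

View pics/s4.png

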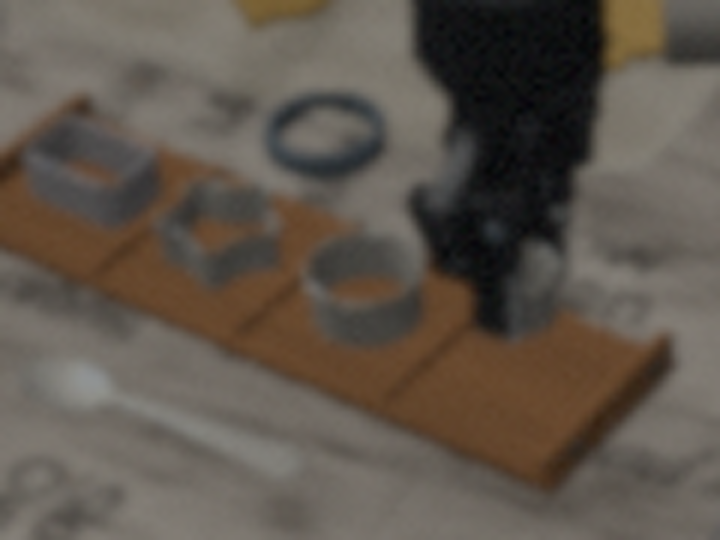

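Oblong, star and round stand level in their bays, and the small one hangs upright in the jaws at (530,290). I lower and release it.

>>> send_rows(commands=[[1,2,0,20,0,0,0],[1,2,0,33,0,0,0],[1,2,0,36.5,0,0,0],[1,2,0,37,0,0,0],[1,2,0,37,0,0,0]])

```text
time: 21.42
tcp_pos: [0.551, 0.0782, 0.0338]
eef_rot: [0.0, 0.706, 0.708, -0.0]
force: [-1.2, -0.2, 2.7]
finger_gap: 0.388
grasp_force: 25.1
```

>>> send_rows(commands=[[0,0,0,0,0,0,0],[0,0,0,0,0,0,0],[0,0,0,0,0,0,0],[0,0,0,-3,0,0,0],[0,0,0,-18,0,0,0]])

```text
time: 22.05
tcp_pos: [0.5506, 0.0784, 0.0514]
eef_rot: [-0.0, 0.706, 0.708, -0.001]
force: [-0.4, -0.1, 0.5]
finger_gap: 1.0
grasp_force: 0.0
```

>>> send_rows(commands=[[0,0,0,-40,0,0,0],[0,-10,0,-100,0,0,0],[0,-60,-30,-120,0,0,0],[0,-115,-55,-120,0,0,0],[0,-170,-80,-120,0,0,0]])

```text
time: 22.68
tcp_pos: [0.4709, -0.0933, 0.1727]
eef_rot: [0.001, 0.706, 0.708, 0.0]
force: [0.9, -0.5, 0.3]
finger_gap: 1.001
grasp_force: 0.0
```

>>> send_rows(commands=[[0,-55,-20,0,0,0,0],[0,-110,-40,0,0,0,0],[0,-160,-60,0,0,0,0],[0,-160,-60,0,0,0,0]])

```text
time: 23.18
tcp_pos: [0.411, -0.2549, 0.1722]
eef_rot: [0.001, 0.708, 0.707, -0.0]
force: [-0.6, 0.9, -0.3]
finger_gap: 1.002
grasp_force: 0.0
```

Run:
```python
from h import *
c=ctrl.camera("top"); im=c["pixels"]; x0,y0,S=115,135,4.4
a=cv2.resize(im[135:220,115:290],None,fx=S,fy=S,interpolation=cv2.INTER_CUBIC)
ct=np.array([.5692,.1972]); ax=np.array([.1449,.9894])
for y in(.12,.04,-.04,-.12):
    p=ct+y*ax
    for z,col in((.024,(0,0,255)),):
        u=proj(c,[*p,z])[0]; q=(u-[x0,y0]+.5)*S-.5; cv2.drawMarker(a,tuple(int(v) for v in q),col,0,14,1)
cv2.imwrite("pics/f.png",a); print(ctrl.state()["time"])
```

```text
23.225
```

View pics/f.png

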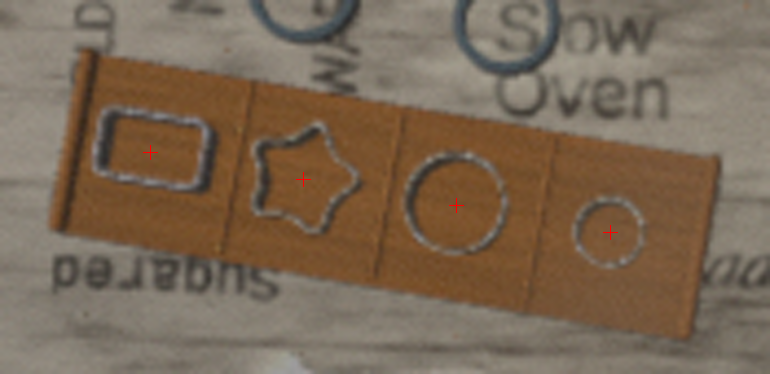

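All four cutters are centred on the bay marks (red crosses), within about 3 mm, and level. The arm is clear.

```bash
python3 -c "
from workcell import ctrl
print(ctrl.sign_off())"
```

```text
the job is handed in; nothing more can be done
None
```

The job is handed in at about 23 s. The last picture shows the four cutters standing in reverse order on the wooden rack, each within about 3 mm of its bay centre, with the gripper clear.

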